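# Overhang the engine cover plate for deburring

## Task

Slide the flat aluminium cover plate along the beech work board, away from the robot, until it overhangs the board's far edge by 30 mm with its end square to that edge, so that the row of bolt holes at that end hangs clear for deburring from both sides. Push it with the fingertips and keep it flat on the board all the way, never lifting or tipping it; leave the piston, the gudgeon pin and the oil bottle where they stand.

Things in the scene. Friction and masses are not known exactly. Their poses are not given: they have to be found in the camera images.
- board: Fixed light-wood (beech) work board on four rubber feet, 300 mm deep (its x) by 420 mm wide (its y), flat top 45 mm above the bench. Origin on the bench under the board's centre; x points away from the robot towards the far edge (yaw up to about 15 degrees either way), z up.
- far_edge (a point): Middle of the board's far top edge, at the height of the board's top. Axes parallel to the board's: x points straight out over the edge, y along the edge, z up. The overhang of a point is its x in this frame.
- cover_plate: Loose flat aluminium plate, 120 mm long (x), 150 wide (y), 6 thick, about 0.3 kg, flat on the board; a row of three 9 mm through holes at each end, centres 15 mm in from it. Origin: centre of the underside; x points to the leading end, towards the far edge. Starts short of the edge, up to 12 degrees out of square. Slides under a light push (1 to 4 N), stops when the push stops.
- lead_left (a point): Corner of the plate's underside at the leading end, +y side (60 mm along x, 75 mm along y from the plate's origin).
- lead_right (a point): Corner of the plate's underside at the leading end, -y side (60 mm along x, -75 mm along y from the plate's origin).
- piston: Bystander: aluminium piston, 83 mm diameter, 66 mm tall, standing crown up on the board beside the plate. Origin at the centre of its underside.
- gudgeon_pin: Bystander: steel tube 22 mm outside diameter, 66 mm tall, standing upright on the board on the other side of the plate. Origin at the centre of its underside.
- oil_bottle: Bystander: red plastic oil bottle, 60 mm diameter, 160 mm tall, standing on the bench on the right (-y) of the board. Origin at the centre of its underside.

How it is judged (in metres and radians):
At the end, for the whole second after the job is handed in: The plate lies flat and still on the board, both corners of its leading end 22 to 38 mm beyond the far edge (30 mm, and square, within 8 mm at either corner), not overhanging the board's sides; piston, gudgeon pin and oil bottle within 10 mm of where they stood (x of lead_left in the frame of far_edge between 0.022 and 0.038 m and x of lead_right in the frame of far_edge between 0.022 and 0.038 m and y of lead_left in the frame of far_edge below 0.21 m and y of lead_right in the frame of far_edge above -0.21 m and z of cover_plate in the frame of far_edge between -0.003 and 0.003 m and angle between cover_plate's own z axis and vertical below 0.03 rad and linear speed of cover_plate below 0.01 m/s and distance of each of piston, gudgeon_pin, oil_bottle from where it was at the start of the episode below 0.01 m); the robot touches nothing.
It fails at once if the plate is lifted (more than 10 mm above the board) (z of cover_plate in the frame of far_edge above 0.01 m).
It fails at once if the plate is tipped (more than 7 degrees) or falls off the board (angle between cover_plate's own z axis and vertical above 0.12 rad or z of cover_plate in the frame of far_edge below -0.015 m).
It fails at once if the piston is moved more than 10 mm or tipped (distance of piston from where it was at the start of the episode above 0.01 m or angle between piston's own z axis and vertical above 0.15 rad).
It fails at once if the gudgeon pin is moved more than 10 mm or tipped (distance of gudgeon_pin from where it was at the start of the episode above 0.01 m or angle between gudgeon_pin's own z axis and vertical above 0.15 rad).
It fails at once if the oil bottle is moved more than 10 mm or tipped (distance of oil_bottle from where it was at the start of the episode above 0.01 m or angle between oil_bottle's own z axis and vertical above 0.15 rad).
It also fails if it takes over 48 s, if anything falls off the work surface, if the arm or the gripper's body presses on something with over 40 N, if the wrist force passes 120 N, or if a joint passes its speed limit or range.

## Robot

A 6-joint arm with a two-finger parallel gripper is mounted at the origin on the work surface. World frame = base frame: x ahead of the robot, y to its left, z up, the work surface at z = 0. Lengths are in mm, angles in rad, forces in N, time in s.
With the tool pointing down it reaches from about 275 to 1000 mm from the base axis. Payload 8.4 kg.
Tool frame: the origin (TCP) lies midway between the tips of the shut fingers; the grasp point (between the pads) lies 19 mm behind it; z points along the fingers, y is the line along which they close (so a half turn about z gives the same grasp; the last joint's range is limited). The gripper opens to 85 mm and grips with 20 to 120 N. Pads are 22 mm wide; open, the fingers measure 114 mm over their backs; the gripper's body (76 mm by 85 mm) begins 54 mm behind the grasp point. The pads swing forward as they close: fully open they stand 13 mm farther back than shut.
Start: joints at [-1.346, 0.353, 1.633, -0, 1.155, -0.002], TCP at [140.536, -608.997, 231.281] pointing down, gripper open.
Joint ranges: [-2.63, 2.63], [-0.92, 2.1], [0.06, 2.66], [-1.3, 4.44], [0, 2.69], [-3.02, 3.02]. Speed limits (rad/s): [2.22, 2.22, 2.79, 3.14, 3.14, 3.14].

## Interface

Orientations are given as [roll, pitch, yaw] about the fixed x, y, z axes, in that order (R = Rz(yaw) Ry(pitch) Rx(roll)).
In Python, from rig import telemetry, optics, r gives the robot as it stands.
- The arm moves only by the tool play_rows, never from a script. Its arguments are lists of equal length, an entry for each row: "dp": the shift along the tool's x, y, z in units of 40 mm (1.0 is 40 mm), a list of three; "rot": the turn, a rotation vector about the tool's x, y, z in units of 6 degrees (1.0 is 6 degrees), a list of three. In form: {"dp": [[tx, ty, tz], ...], "rot": [[ax, ay, az], ...]}. A call has 1 to 5 rows; each row is the pose to reach, as a shift and turn from the pose commanded when the call began, along the tool's axes at that moment; what a row does not reach only later rows make up. A row lasts 1/12 s, in which the tool goes at most 41.7 mm and 7.16 degrees, less where a joint would pass 70% of its speed; a pose out of reach is approached as far as the arm can. A call with a gripper value outside its range is refused whole. "fingers" is the opening, from 0 (shut) to 1 (fully open), set as the call begins (left out, the last holds). The fingers move at their own pace and stop on an object; "grip_force" is the grip in N (left out, the last holds). Time passes only in rows, so rows that repeat a pose let the fingers close. It gives the time, the measured TCP pose, the force, the opening and the grip force at its end, in the units of the state.
- telemetry.sense(): the state, without advancing time (a new reading comes with each control period).
- optics.grab_frame(name): name is "scene" or "top"; returns a dict with "color" (420x560x3 uint8, red, green, blue), "mtx" (3x3 intrinsics, pixels), "R" (3x3) and "t" (3): a world point X has camera coordinates R X + t. Camera axes: x right, y down, z forward; pixel columns grow to the right and rows downward; lengths in mm; the calibration is good to about 2 mm. A picture is of the moment at which its call begins. There is no depth.
- r.sign_off(): hands the job in; it is judged then, once.
The state is a dict: "clock": time; "qpos": joint angles; "qvel": joint speeds; "joint_efforts": joint torques, N m; "eef_pos": TCP position; "tcp_rot": TCP orientation; "contact_force": force on the tool from outside, world axes, zero at the start; "wrist_torque": the same for the moment, N m; "opening": opening from 0.0 (shut) to 1.0 (fully open); "grasp_force": force on a finger pad.
Only numpy, scipy, OpenCV 4.12 (cv2) and the standard library are available. Lean on these libraries where they do the work, as an engineer would, in place of code of your own. Each camera call takes 0.05 s, during which the arm holds its last target. There are 200 camera calls.

## Working session

There is one attempt and no reset: what is moved stays moved. The work goes in short steps, Python scripts to look and compute and a tool call to move; the robot and the scene stay as the last step left them, time stands still between calls to the robot, and variables do not carry over. Pictures are saved under pics/ and viewed, at most 10 in all, crops included, and the job is handed in when it is done.

Besides the shell and the picture viewer there is one more tool, called after "Call:" in YAML: its name, and indented under it one key for each argument. play_rows: Moves the arm, as the interface text tells. Its arguments: {"type":"object","properties":{"dp":{"type":"array"},"rot":{"type":"array"},"fingers":{"type":"number"},"grip_force":{"type":"number"}},"required":["dp","rot"]}

```bash
mkdir -p pics; cat > snap.py <<'E'
import sys,cv2,numpy as np,pickle
from rig import telemetry,optics
def snap(n,f):
    d=optics.grab_frame(n); cv2.imwrite(f"pics/{f}.png",cv2.cvtColor(d["color"],cv2.COLOR_RGB2BGR)); pickle.dump(d,open(f"pics/{f}.pkl","wb")); return d
def back(d,uv,z):
    K,R,t=[np.array(d[k],float) for k in("mtx","R","t")]; t=t.ravel()
    uv=np.atleast_2d(uv); r=(R.T@np.linalg.inv(K)@np.c_[uv,np.ones(len(uv))].T).T; c=-R.T@t
    return c+r*((z-c[2])/r[:,2])[:,None]
def proj(d,X):
    K,R,t=[np.array(d[k],float) for k in("mtx","R","t")]; p=(K@(R@np.atleast_2d(X).T+t.reshape(3,1))).T
    return p[:,:2]/p[:,2:]
E
python3 - <<'E'
from snap import *
d=snap("top","top0"); s=snap("scene","scene0")
for x in(d,s): print(x["mtx"],-np.array(x["R"]).T@np.ravel(x["t"]))
print(telemetry.sense())
E
```

```text
[[462.65688174   0.         266.05552357]
 [  0.         462.65688174 216.86617666]
 [  0.           0.           1.        ]] [433.22224083 -10.40941636 975.70860705]
[[433.48987378   0.         269.77803558]
 [  0.         433.48987378 213.85091694]
 [  0.           0.           1.        ]] [902.50761471 397.16770469 599.60553439]
{'clock': 0.1, 'qpos': array([-1.34638790e+00,  3.53599576e-01,  1.63408687e+00, -4.68012025e-06,
        1.15520365e+00, -2.39523391e-03]), 'qvel': array([-0.00089412, -0.00246052, -0.00096291, -0.00165607,  0.00233461,
       -0.00063255]), 'joint_efforts': array([-1.05937695e-03, -6.06359053e+01, -3.42822504e+01, -9.23065409e-05,
        4.09718996e-03, -5.10698897e-06]), 'eef_pos': array([ 140.44230818, -608.55848753,  230.61223698]), 'tcp_rot': array([-3.14029520e+00,  1.17157851e-06,  2.26805554e-01]), 'contact_force': array([0.92306983, 0.09368771, 1.11328628]), 'wrist_torque': array([ 0.0540294 ,  0.03830246, -0.04126893]), 'grasp_force': 0.0, 'opening': 1.0007215371004126}
```

View pics/top0.png

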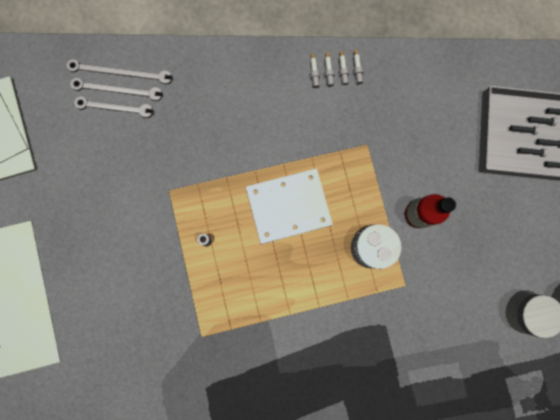

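View pics/scene0.png

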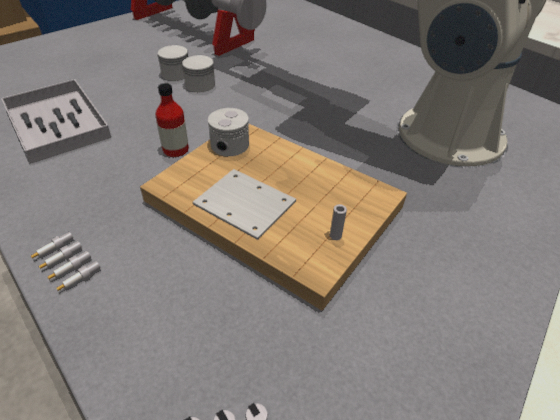

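The top view shows the board with corners near (171,189), (369,147), (405,286) and (203,335). The plate's corners are near (246,186), (318,170), (331,224) and (262,242). The pin is at (203,240), the piston at (378,247) and the bottle at (430,210). The scene view agrees: the path to the far edge is clear.

```bash
cat > meas.py <<'E'
from snap import *
def refine(d,pix,zs,n=60,w=5,chan=None):
    """subpixel edges: corners in pix (ordered quad) -> line fits -> refined corners"""
    im=cv2.GaussianBlur(d["color"],(3,3),0).astype(np.float32); pix=np.array(pix,float); L=[]
    for i in range(4):
        a,b=pix[i],pix[(i+1)%4]; e=(b-a)/np.linalg.norm(b-a); nrm=np.array([-e[1],e[0]])
        pts=[];o=np.arange(-w,w+.01,.25)
        for s in np.linspace(.12,.88,n):
            q=a+(b-a)*s+o[:,None]*nrm
            v=cv2.remap(im,q[:,0].astype(np.float32)[None],q[:,1].astype(np.float32)[None],cv2.INTER_LINEAR)[0]
            g=np.linalg.norm(np.gradient(v,axis=0),axis=1); g=g**2
            k=np.argmax(g); sl=slice(max(0,k-4),k+5); pts.append(a+(b-a)*s+nrm*(o[sl]@g[sl]/g[sl].sum()))
        f=cv2.fitLine(np.array(pts,np.float32),cv2.DIST_HUBER,0,.3,.01).ravel()
        L.append(np.cross([f[2],f[3],1],[f[2]+f[0]*50,f[3]+f[1]*50,1]))
    c=[np.cross(L[i-1],L[i]) for i in range(4)]; c=np.array([x[:2]/x[2] for x in c])
    return c,back(d,c,zs)
def fmt(n,c,X):
    print(n,c.round(1).tolist(),X[:,:2].round(1).tolist(),"len",np.linalg.norm(X-np.roll(X,-1,0),axis=1).round(1),
     "ang",[round(float(np.degrees(np.arctan2(*(X[(i+1)%4]-X[i])[[1,0]]))),2) for i in range(4)])
E
python3 - <<'E'
from meas import *
d=pickle.load(open("pics/top0.pkl","rb"))
c,X=refine(d,[(171,189),(369,147),(405,286),(203,335)],45);fmt("board",c,X)
c,P=refine(d,[(246,186),(318,170),(331,224),(262,242)],51);fmt("plate",c,P)
print("pin",back(d,[203,239],111),"piston",back(d,[378,247],111))
E
```

```text
board [[168.5, 189.8], [366.3, 144.0], [406.6, 285.1], [201.2, 336.4]] [[592.5, 160.3], [690.0, -245.8], [400.1, -319.6], [301.6, 90.3]] len [417.6 299.2 421.6 299.2] ang [-76.5, -165.7, 103.51, 13.53]
plate [[245.2, 185.9], [316.4, 168.0], [332.4, 224.3], [260.4, 243.6]] [[600.0, 4.9], [637.6, -140.2], [522.0, -171.1], [483.1, -25.8]] len [149.9 119.6 150.5 120.8] ang [-75.48, -165.04, 104.99, 14.69]
pin [[488.42993657  82.19609599 111.        ]] piston [[ 473.44759376 -246.02146214  111.        ]]
```

```bash
python3 - <<'E'
from meas import *
d=pickle.load(open("pics/top0.pkl","rb"))
im=cv2.cvtColor(d["color"],cv2.COLOR_RGB2BGR)[130:260,160:410]; im=cv2.resize(im,None,fx=3.2,fy=3.2,interpolation=cv2.INTER_CUBIC)
for q in ([[168.5, 189.8], [366.3, 144.0], [406.6, 285.1], [201.2, 336.4]],[[245.2, 185.9], [316.4, 168.0], [332.4, 224.3], [260.4, 243.6]]):
    q=((np.array(q)+.5-[160,130])*3.2).astype(int); cv2.polylines(im,[q],True,(255,0,255),1)
cv2.imwrite("pics/ov0.png",im)
E
```

```text
(no output)
```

View pics/ov0.png

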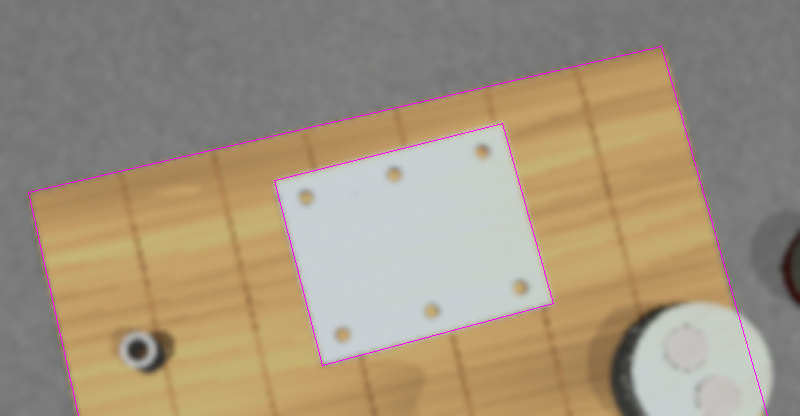

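Call:
play_rows:
  dp:
    - [0.72,-0.694,0]
    - [1.44,-1.388,0]
    - [2.16,-2.082,0]
    - [2.88,-2.776,0]
    - [3.6,-3.47,0]
  rot:
    - [0,0,0]
    - [0,0,0]
    - [0,0,0]
    - [0,0,0]
    - [0,0,0]
  fingers: 1

```text
clock: 0.52
eef_pos: [250.0, -439.5, 230.9]
tcp_rot: [-3.141, 0.0, 0.226]
contact_force: [1.0, -1.3, 0.1]
opening: 1.002
grasp_force: 0.0
```

Call:
play_rows:
  dp:
    - [0.72,-0.694,0]
    - [1.44,-1.388,0]
    - [2.16,-2.082,0]
    - [2.88,-2.776,0]
    - [3.6,-3.47,0]
  rot:
    - [0,0,0]
    - [0,0,0]
    - [0,0,0]
    - [0,0,0]
    - [0,0,0]

```text
clock: 0.93
eef_pos: [359.2, -271.9, 231.2]
tcp_rot: [-3.142, 0.0, 0.226]
contact_force: [0.9, -0.0, 0.1]
opening: 1.003
grasp_force: 0.0
```

Call:
play_rows:
  dp:
    - [0.72,-0.694,0]
    - [1.44,-1.388,0]
    - [2.16,-2.082,0]
    - [2.88,-2.776,0]
    - [3.6,-3.47,0]
  rot:
    - [0,0,0]
    - [0,0,0]
    - [0,0,0]
    - [0,0,0]
    - [0,0,0]

```text
clock: 1.35
eef_pos: [468.4, -104.2, 231.3]
tcp_rot: [3.142, 0.0, 0.227]
contact_force: [-0.2, -0.5, 0.6]
opening: 1.0
grasp_force: 0.0
```

Call:
play_rows:
  dp:
    - [0,0,0.9]
    - [0,0,1.8]
    - [0,0,2.7]
    - [0,0,3.6]
    - [0,0,4.2]
  rot:
    - [0,0,0]
    - [0,0,-0.08]
    - [0,0,-0.08]
    - [0,0,-0.08]
    - [0,0,-0.08]

```text
clock: 1.77
eef_pos: [466.2, -105.5, 60.4]
tcp_rot: [-3.14, 0.003, 0.236]
contact_force: [0.8, 0.7, 0.1]
opening: 1.001
grasp_force: 0.0
```

```bash
python3 - <<'E'
from snap import *
d=snap("top","top1"); s=snap("scene","scene1")
a=cv2.resize(cv2.imread("pics/top1.png")[130:330,160:410],None,fx=1.6,fy=1.6); b=cv2.resize(cv2.imread("pics/scene1.png")[80:280,130:380],None,fx=1.6,fy=1.6)
cv2.imwrite("pics/c1.png",np.hstack([a,b]))
E
```

```text
(no output)
```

View pics/c1.png

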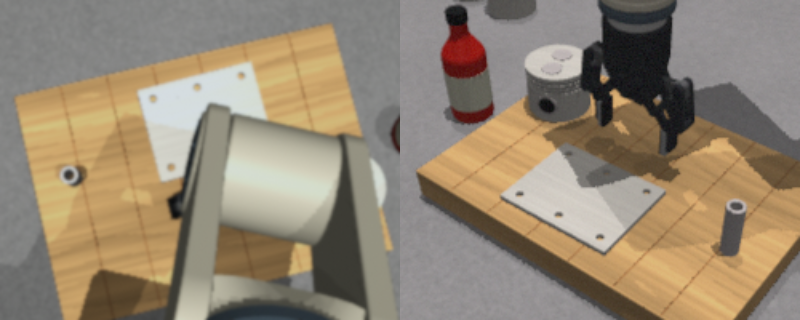

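The fingers stand open behind the plate's trailing edge, a little above the board and clear of the piston. I'll lower them gently.

Call:
play_rows:
  dp:
    - [0,0,0.25]
    - [0,0,0.45]
    - [0,0,0.5]
    - [0,0,0.55]
    - [0,0,0.55]
  rot:
    - [0,0,0]
    - [0,0,0]
    - [0,0,0]
    - [0,0,0]
    - [0,0,0]

```text
clock: 2.28
eef_pos: [468.3, -106.3, 41.8]
tcp_rot: [3.141, -0.001, 0.235]
contact_force: [0.2, 1.2, -0.1]
opening: 0.998
grasp_force: 0.0
```

Call:
play_rows:
  dp:
    - [0,0,0.03]
    - [0,0,0.06]
    - [0,0,0.09]
    - [0,0,0.09]
    - [0,0,0.09]
  rot:
    - [0,0,0]
    - [0,0,0]
    - [0,0,0]
    - [0,0,0]
    - [0,0,0]

```text
clock: 2.7
eef_pos: [467.9, -106.1, 37.8]
tcp_rot: [3.142, -0.0, 0.235]
contact_force: [-0.4, 0.1, -0.4]
opening: 0.999
grasp_force: 0.0
```

Call:
play_rows:
  dp:
    - [0,0,0.02]
    - [0,0,0.04]
    - [0,0,0.06]
    - [0,0,0.06]
    - [0,0,0.06]
  rot:
    - [0,0,0]
    - [0,0,0]
    - [0,0,0]
    - [0,0,0]
    - [0,0,0]

```text
clock: 3.12
eef_pos: [467.8, -106.1, 35.2]
tcp_rot: [-3.141, 0.0, 0.235]
contact_force: [-0.0, 0.1, -0.6]
opening: 0.997
grasp_force: 0.0
```

Call:
play_rows:
  dp:
    - [0,0,0.02]
    - [0,0,0.04]
    - [0,0,0.04]
  rot:
    - [0,0,0]
    - [0,0,0]
    - [0,0,0]

```text
clock: 3.37
eef_pos: [467.8, -106.1, 33.5]
tcp_rot: [-3.142, 0.0, 0.235]
contact_force: [0.2, -0.1, 0.4]
opening: 0.998
grasp_force: 0.0
```

Call:
play_rows:
  dp:
    - [0.08,0,0]
    - [0.16,0,0]
    - [0.24,0,0]
    - [0.32,0,0]
    - [0.4,0,0]
  rot:
    - [0,0,0]
    - [0,0,0]
    - [0,0,0]
    - [0,0,0]
    - [0,0,0]

```text
clock: 3.78
eef_pos: [483.9, -102.3, 33.7]
tcp_rot: [3.142, -0.0, 0.235]
contact_force: [-0.2, -0.5, 0.2]
opening: 0.995
grasp_force: 0.0
```

Call:
play_rows:
  dp:
    - [0.07,0,0]
    - [0.14,0,0]
    - [0.21,0,0]
    - [0.28,0,0]
    - [0.35,0,0]
  rot:
    - [0,0,0]
    - [0,0,0]
    - [0,0,0]
    - [0,0,0]
    - [0,0,0]

```text
clock: 4.2
eef_pos: [496.4, -98.9, 33.5]
tcp_rot: [-3.141, 0.002, 0.235]
contact_force: [-2.9, -0.5, 1.7]
opening: 1.001
grasp_force: 1.3
```

Call:
play_rows:
  dp:
    - [0.07,0,0]
    - [0.14,0,0]
    - [0.21,0,0]
    - [0.28,0,0]
    - [0.35,0,0]
  rot:
    - [0,0,0]
    - [0,0,0]
    - [0,0,0]
    - [0,0,0]
    - [0,0,0]

```text
clock: 4.62
eef_pos: [511.0, -95.8, 33.6]
tcp_rot: [3.142, -0.0, 0.235]
contact_force: [-1.6, 0.8, -2.0]
opening: 1.004
grasp_force: 0.6
```

```bash
python3 - <<'E'
from snap import *
d=snap("top","top2"); s=snap("scene","scene2")
a=cv2.resize(cv2.imread("pics/top2.png")[130:330,160:410],None,fx=1.6,fy=1.6); b=cv2.resize(cv2.imread("pics/scene2.png")[80:280,130:380],None,fx=1.6,fy=1.6)
cv2.imwrite("pics/c2.png",np.hstack([a,b]))
print(telemetry.sense()["contact_force"])
E
```

```text
[-0.40198217  0.43529714  0.04914446]
```

View pics/c2.png

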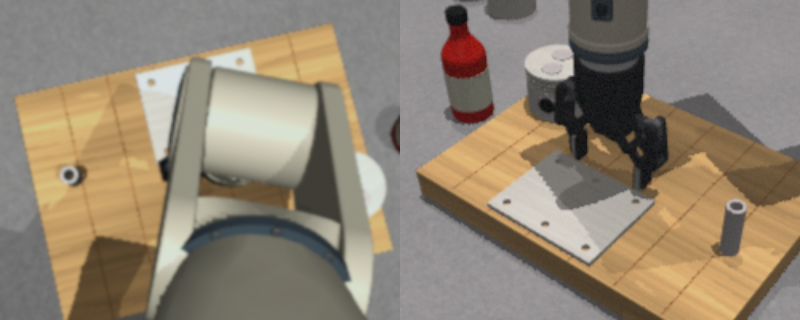

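```bash
cat > lead.py <<'E'
from meas import *
def lead(f,guess):
    d=pickle.load(open(f"pics/{f}.pkl","rb"))
    c,P=refine(d,guess,51); n=np.array([.9724,.2334])
    print(c[:2].round(1).tolist(),"angle",np.degrees(np.arctan2(*(P[0]-P[1])[[0,1]]*[-1,1])).round(2),"overhang of line at pixels",
      (P[:2,:2]@n-613.6).round(1),P[:2,:2].round(1).tolist())
E
python3 -c "
from lead import *
lead('top2',[(245.6,175),(316,159.5),(332.4,214),(260,233)])"
```

```text
[[244.0, 175.8], [314.7, 159.3]] angle 13.58 overhang of line at pixels [-8.4 -8.2] [[620.6, 7.5], [655.5, -137.0]]
```

Plate is square (13.58° against 13.5°) and needs about 38 mm more.

Call:
play_rows:
  dp:
    - [0.08,0,0]
    - [0.16,0,0]
    - [0.24,0,0]
    - [0.32,0,0]
    - [0.4,0,0]
  rot:
    - [0,0,0]
    - [0,0,0]
    - [0,0,0]
    - [0,0,0]
    - [0,0,0]

```text
clock: 5.13
eef_pos: [526.5, -92.1, 33.7]
tcp_rot: [-3.142, 0.0, 0.235]
contact_force: [-2.8, -0.8, 1.3]
opening: 1.001
grasp_force: 1.3
```

Call:
play_rows:
  dp:
    - [0.08,0,0]
    - [0.16,0,0]
    - [0.24,0,0]
    - [0.32,0,0]
    - [0.4,0,0]
  rot:
    - [0,0,0]
    - [0,0,0]
    - [0,0,0]
    - [0,0,0]
    - [0,0,0]

```text
clock: 5.55
eef_pos: [542.0, -88.3, 33.7]
tcp_rot: [-3.142, 0.0, 0.235]
contact_force: [-2.8, -1.4, 1.8]
opening: 1.005
grasp_force: 1.5
```

Call:
play_rows:
  dp:
    - [0.02,0,0]
    - [0.04,0,0]
    - [0.06,0,0]
    - [0.06,0,0]
    - [0.06,0,0]
  rot:
    - [0,0,0]
    - [0,0,0]
    - [0,0,0]
    - [0,0,0]
    - [0,0,0]

```text
clock: 5.97
eef_pos: [544.0, -87.9, 33.7]
tcp_rot: [-3.142, -0.0, 0.235]
contact_force: [-2.5, -0.8, 0.7]
opening: 0.999
grasp_force: 1.1
```

```bash
python3 -c "
from lead import *
snap('top','top3'); snap('scene','scene3')
lead('top3',[(242,158.5),(313,142),(332.4,200),(260,213)])
a=cv2.resize(cv2.imread('pics/top3.png')[110:310,160:410],None,fx=1.6,fy=1.6); b=cv2.resize(cv2.imread('pics/scene3.png')[80:280,130:380],None,fx=1.6,fy=1.6)
cv2.imwrite('pics/c3.png',np.hstack([a,b]))"
```

```text
[[235.2, 159.6], [316.6, 144.3]] angle 11.2 overhang of line at pixels [28.3 21.5] [[654.1, 25.4], [687.1, -141.4]]
```

View pics/c3.png

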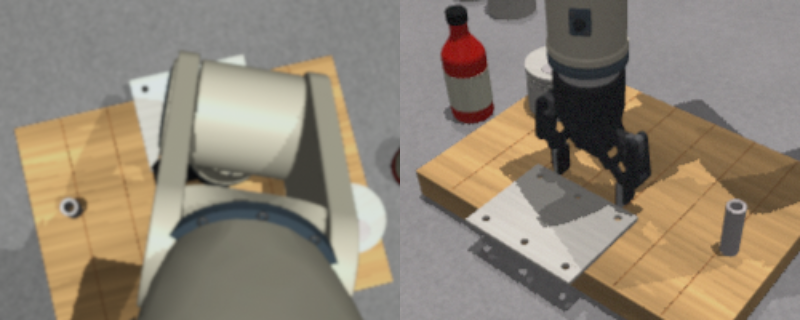

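The arm hides part of the leading edge here, so that fit doesn't count. From the TCP travel, the overhang is about 26 mm. I'll push 3.5 mm more, back off, and look with the view clear.

Call:
play_rows:
  dp:
    - [0.03,0,0]
    - [0.06,0,0]
    - [0.09,0,0]
    - [0.09,0,0]
    - [0.09,0,0]
  rot:
    - [0,0,0]
    - [0,0,0]
    - [0,0,0]
    - [0,0,0]
    - [0,0,0]

```text
clock: 6.48
eef_pos: [548.0, -87.0, 33.7]
tcp_rot: [3.141, -0.001, 0.235]
contact_force: [-0.8, 0.7, 0.3]
opening: 1.001
grasp_force: 0.5
```

Call:
play_rows:
  dp:
    - [-0.2,0,0]
    - [-0.5,0,0]
    - [-0.8,0,-0.2]
    - [-0.8,0,-1.0]
    - [-0.8,0,-1.8]
  rot:
    - [0,0,0]
    - [0,0,0]
    - [0,0,0]
    - [0,0,0]
    - [0,0,0]

```text
clock: 6.9
eef_pos: [513.3, -94.5, 105.0]
tcp_rot: [-3.14, 0.004, 0.235]
contact_force: [1.5, 0.0, 0.3]
opening: 1.003
grasp_force: 0.0
```

Call:
play_rows:
  dp:
    - [0,0,-0.9]
    - [0,0,-1.8]
    - [0,0,-2.7]
    - [-0.8,0,-2.9]
    - [-1.6,0,-2.9]
  rot:
    - [0,0,0]
    - [0,0,0]
    - [0,0,0]
    - [0,0,0]
    - [0,0,0]

```text
clock: 7.32
eef_pos: [455.4, -109.9, 224.6]
tcp_rot: [3.139, -0.006, 0.236]
contact_force: [-0.7, -1.2, 0.2]
opening: 0.997
grasp_force: 0.0
```

Call:
play_rows:
  dp:
    - [-0.7,0.7,0]
    - [-1.4,1.4,0]
    - [-2.1,2.1,0]
    - [-2.8,2.8,0]
    - [-3.5,3.5,0]
  rot:
    - [0,0,0]
    - [0,0,0]
    - [0,0,0]
    - [0,0,0]
    - [0,0,0]

```text
clock: 7.73
eef_pos: [348.5, -279.0, 221.6]
tcp_rot: [3.141, -0.0, 0.235]
contact_force: [1.2, 0.8, 0.7]
opening: 1.0
grasp_force: 0.0
```

```bash
python3 -c "
from lead import *
snap('top','top4')
d=pickle.load(open('pics/top4.pkl','rb'))
n=np.array([.9724,.2334]);t=np.array([-.2334,.9724])
g=[]
for a,b in((643,-137),(643,-287),(523,-287),(523,-137)): g.append(proj(d,[*(n*a+t*b),51])[0])
lead('top4',g); c,P=refine(d,g,51); fmt('plate',c,P)
c,B=refine(d,[(171,189),(369,147),(405,286),(203,335)],45);fmt('board',c,B)
im=cv2.cvtColor(d['color'],cv2.COLOR_RGB2BGR); 
cv2.imwrite('pics/c4.png',cv2.resize(im[110:310,160:460],None,fx=2.6,fy=2.6))"
```

```text
[[239.7, 158.1], [311.2, 141.6]] angle 13.57 overhang of line at pixels [29.4 29.6] [[657.4, 16.4], [692.8, -130.4]]
plate [[239.7, 158.1], [311.2, 141.6], [325.5, 197.7], [253.6, 214.8]] [[657.4, 16.4], [692.8, -130.4], [576.3, -157.9], [541.1, -12.2]] len [150.9 119.7 149.9 119.7] ang [-76.43, -166.7, 103.57, 13.81]
board [[168.4, 189.7], [366.6, 144.0], [406.1, 285.1], [201.2, 336.4]] [[592.6, 160.4], [689.9, -246.3], [400.0, -318.6], [301.5, 90.2]] len [418.2 298.8 420.5 299.5] ang [-76.55, -166.0, 103.55, 13.55]
```

View pics/c4.png

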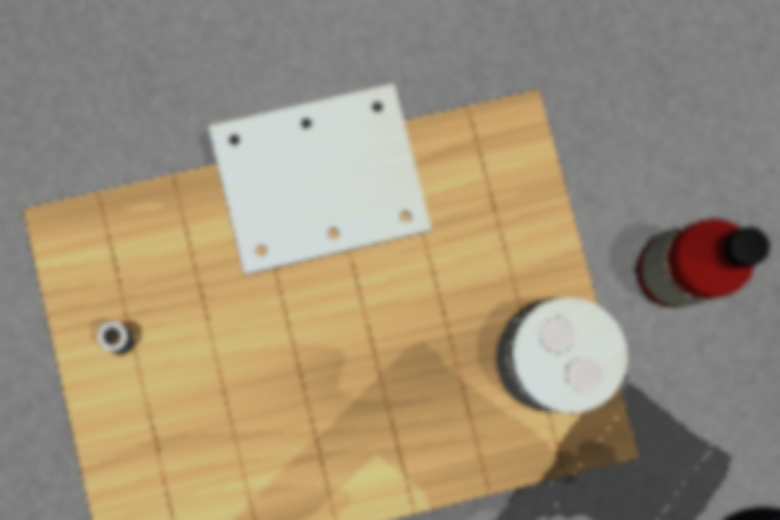

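The plate now overhangs by 29.5 mm at both corners and is square to the edge. The three holes hang clear, and the bystanders haven't moved. Handing in.

```bash
python3 -c "
from rig import r
print(r.sign_off())"
```

```text
the job is handed in; nothing more can be done
None
```

I pushed the plate flat along the board until it overhung the far edge by about 29.5 mm at both corners, square to within 0.1°. The piston, gudgeon pin and oil bottle look unmoved in the last picture. The job is handed in, and no verdict came back.

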